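# Click the kitchen radio to its next station

## Task

Touch the big knurled dial on top of the kitchen radio with your fingertips and turn it clockwise (seen from above) until it clicks into the next station notch, one click on from where it stands and not past it. Press gently, grip nothing, and take your hand away when it has clicked. The radio stays standing in its place, and the jars, lunch box and can opener are left alone.

Things in the scene. Friction and masses are not known exactly. Their poses are not given: they have to be found in the camera images.
- radio: Kitchen radio: wooden case 130 mm deep (its x), 220 mm wide (its y), top 72 mm above the counter, grille on its front (-x), loose on rubber feet, about 1.6 kg. Origin: centre of its underside, z up. Three black pips on the case top, 58 mm from the dial's axis, mark the three station notches: the middle one straight towards the front, the others 45 degrees to either side.
- dial_top (a point): Centre of the dial's flat, bare top, on its upright axis at the centre of the case, 96 mm above the counter. The dial is an aluminium disc 94 mm in diameter (too wide to span) with a knurled rim 78 to 96 mm above the counter. It floats on a spring: pressed, it starts to sink at about 4 N and meets its stop 4 mm down at about 14 N. Pressing switches nothing; it stops the fingers slipping.
- pointer (a point): A point on the black pointer line inlaid flush in the dial's top (26 mm long, 5 mm wide, radial, near the rim), 40 mm from the dial's axis; it turns with the dial. The line points at the pip of the present station.
- dial (a joint): Angle of the dial in rad, growing clockwise seen from above. Sprung notches at -0.785, 0 and +0.785 (pointer at the middle pip at 0); end stops at -0.88 and +0.88. It starts at rest in the notch at -0.785, the farthest anticlockwise. Leaving a notch takes up to about 0.05 N m; past the hump (half-way between two notches) it springs on into the next notch by itself when let go.
- jar_a: Closed amber glass jar with a steel cap, 72 mm in diameter, 110 mm tall, 0.35 kg, standing on the black rack. Origin at the centre of its underside. A bystander.
- jar_b: A second jar, the same, beside the first. A bystander.
- rack: Matte black steel two-tier rack, 170 mm (its x) by 260 mm (its y), 120 mm tall, fixed, carrying the jars. Origin at the centre of its foot.
- lunch_box: Plastic lunch box with a clip lid, 136 x 196 mm, 61 mm tall, lying closed on the counter to the right of the radio. Origin at the centre of its underside. A bystander.
- can_opener: Steel can opener lying flat beyond the radio, about 160 mm long (its x), 50 mm wide and 27 mm high at most. Origin on its underside, where the handles meet the head. A bystander.

How it is judged:
At the end, for the whole second after the job is handed in: The dial rests within 0.15 rad of the middle notch, the next one clockwise from its starting notch (the pointer has moved 21 to 41 mm, one step being 31 mm), and the radio stands level within 15 mm of where it stood (value of joint dial between -0.15 and 0.15 rad and distance of pointer from where it was at the start of the episode between 0.021 and 0.041 m and velocity of joint dial between -0.1 and 0.1 rad/s and distance of radio from where it was at the start of the episode below 0.015 m and angle between radio's own z axis and vertical below 0.05 rad and linear speed of radio below 0.02 m/s); the robot touches nothing.
It fails at once if the dial is turned past the next notch (pointer more than 48 mm from its start) (distance of pointer from where it was at the start of the episode above 0.048 m).
It fails at once if the dial or radio is pressed with more than 30 N (contact force between any of the fingers, the arm and radio above 30 N).
It fails at once if the radio is shoved more than 25 mm, lifted or tipped (distance of radio from where it was at the start of the episode above 0.025 m or angle between radio's own z axis and vertical above 0.15 rad).
It fails at once if a jar, the lunch box or the can opener is lifted or moved by more than 15 mm (distance of any of jar_a, jar_b, lunch_box, can_opener from where it was at the start of the episode above 0.015 m).
It also fails if it takes over 32 s, if anything falls off the work surface, if the arm or the gripper's body presses on something with over 40 N, if the wrist force passes 120 N, or if a joint passes its speed limit or range.

## Robot

A 7-joint arm with a two-finger parallel gripper is mounted at the origin on the work surface. World frame = base frame: x ahead of the robot, y to its left, z up, the work surface at z = 0. Lengths are in m, angles in rad, forces in N, time in s.
With the tool pointing down it reaches from about 0.4 to 0.85 m from the base axis. Payload 10.4 kg.
Tool frame: the origin (TCP) lies at the very end of the fingers, on their centre line; the grasp point (between the pads) lies 19 mm behind it; z points along the fingers, y is the line along which they close (so a half turn about z gives the same grasp; the last joint's range is limited). The gripper opens to 85 mm and grips with 20 to 120 N. Pads are 22 mm wide; open, the fingers measure 114 mm over their backs; the gripper's body (76 mm by 85 mm) begins 54 mm behind the grasp point. The pads swing forward as they close: fully open they stand 13 mm farther back than shut.
Start: joints at [-1.246, 0.332, -0.065, 1.46, 0.022, 1.35, -0.088], TCP at [0.213, 0.588, 0.231] pointing down, gripper open.
Joint ranges: [-2.6, 2.6], [-0.5, 2.12], [-1.47, 1.34], [0.16, 2.42], [-1.27, 4.41], [0.06, 2.06], [-2.6, 2.6]. Speed limits (rad/s): [2.22, 2.22, 2.79, 2.79, 3.14, 3.14, 3.14].

## Interface

Orientations are given as a unit quaternion [x, y, z, w].
In Python, from workcell import * gives the robot as it stands.
- The arm moves only by the tool step_arm, never from a script. Its argument "commands" is one flat list of numbers, 7 for each row, row after row: the finger opening in mm, from 0 to 85.4, then the shift along the world's x, y, z as a fraction of full scale, then the turn, a rotation vector about the world's x, y, z as a fraction of full scale. A call has exactly 10 rows; each row is the pose to reach, as a shift and turn from the pose commanded when the call began, turning the shorter way round; what a row does not reach only later rows make up. Full scale, the value 1, is 0.6 m for a shift and pi rad for a turn. A row lasts 1/8 s, in which the tool goes at most 62.5 mm and 10.7 degrees, less where a joint would pass 70% of its speed; a pose out of reach is approached as far as the arm can. A call with a number of a shift or a turn outside -1 to 1 is refused whole. A call with a gripper value outside its range is refused whole. The fingers move at their own pace and stop on an object; "squeeze" is the grip in N (left out, the last holds). Time passes only in rows, so rows that repeat a pose let the fingers close, or fill a call up. It gives the time, the measured TCP pose, the force, the opening and the grip force at its end, in the units of the state.
- get_obs(): the state, without advancing time (a new reading comes with each control period).
- camera(name): name is "scene" or "top"; returns the picture (384x512x3 uint8, red, green, blue); there is no depth.
- camera_params(name): a dict with "mtx" (3x3 intrinsics, pixels), "dist" ([k1, k2, p1, p2, k3] as OpenCV has them; the pictures are not rectified), "extrinsics" (4x4, takes a point from world to camera coordinates). Camera axes: x right, y down, z forward; pixel columns grow to the right and rows downward; lengths in m; the calibration is good to about 2 mm. A picture is of the moment at which its call begins. camera_params takes no time and is no camera call.
- hand_in(): hands the job in; it is judged then, once.
The state is a dict: "clock": time; "joint_pos": joint angles; "joint_velocities": joint speeds; "tau": joint torques, N m; "position": TCP position; "ee_rot": TCP orientation; "ft_force": force on the tool from outside, world axes, zero at the start; "torque": the same for the moment, N m; "grip_width": opening from 0.0 (shut) to 1.0 (fully open); "grasp_force": force on a finger pad.
Only numpy, scipy, OpenCV 4.12 (cv2) and the standard library are available. Lean on these libraries where they do the work, as an engineer would, in place of code of your own. Each camera call takes 0.05 s, during which the arm holds its last target. There are 200 camera calls.

## Working session

There is one attempt and no reset: what is moved stays moved. The work goes in short steps, Python scripts to look and compute and a tool call to move; the robot and the scene stay as the last step left them, time stands still between calls to the robot, and variables do not carry over. Pictures are saved under pics/ and viewed, at most 10 in all, crops included, and the job is handed in when it is done.

Besides the shell and the picture viewer there is one more tool, called after "Request:" as name(argument=value, ...), one argument or row to a line, values as JSON. step_arm: Moves the arm, as the interface text tells. Its arguments: {"type":"object","properties":{"commands":{"type":"array","items":{"type":"number"}},"squeeze":{"type":"number"}},"required":["commands"]}

```bash
mkdir -p pics; ls
python3 - <<'E'
from workcell import *
import cv2
for n in("scene","top"):
    cv2.imwrite(f"pics/{n}0.png",camera(n)[:,:,::-1])
    p=camera_params(n);print(n,p)
print(get_obs())
E
```

```text
pics
scene {'mtx': array([[435.75084511,   0.        , 253.31065657],
       [  0.        , 435.75084511, 192.38747687],
       [  0.        ,   0.        ,   1.        ]]), 'dist': array([-0.06646584,  0.        ,  0.        ,  0.        ,  0.        ]), 'extrinsics': array([[-0.73324214,  0.67974234, -0.01750169,  0.46462764],
       [ 0.52831329,  0.55331344, -0.6439948 , -0.29233156],
       [-0.42806661, -0.4814505 , -0.76482965,  1.9703159 ],
       [ 0.        ,  0.        ,  0.        ,  1.        ]])}
top {'mtx': array([[414.82055495,   0.        , 260.48217275],
       [  0.        , 414.82055495, 188.18948027],
       [  0.        ,   0.        ,   1.        ]]), 'dist': array([0.00362822, 0.        , 0.        , 0.        , 0.        ]), 'extrinsics': array([[ 0.01017361, -0.9998443 ,  0.01441755,  0.01043351],
       [-0.9905428 , -0.01204977, -0.13667393,  0.65945363],
       [ 0.13682638, -0.01289073, -0.99051117,  1.27487548],
       [ 0.        ,  0.        ,  0.        ,  1.        ]])}
{'clock': 0.1, 'joint_pos': array([-1.24556539,  0.33276682, -0.06471133,  1.46086245,  0.02163537,
        1.34987104, -0.0884785 ]), 'joint_velocities': array([-2.12980030e-04,  2.88934890e-05, -7.96861130e-06, -1.06650909e-03,
       -1.62234344e-03,  7.25289750e-04, -4.17817211e-04]), 'tau': array([ 2.64822018e-03, -6.26735330e+01,  4.99168702e-02, -3.92430854e+01,
        1.64301455e-02,  6.90851870e-03, -2.66710566e-05]), 'position': array([0.21293267, 0.58726162, 0.23061922]), 'ee_rot': array([ 1.73010830e-01,  9.84919736e-01, -6.02314069e-04, -6.24536390e-05]), 'ft_force': array([-0.77457968,  0.00447971,  0.17879948]), 'torque': array([-0.00129099, -0.01108988,  0.00874331]), 'grasp_force': 0.0, 'grip_width': 0.9989798480801344}
```

View pics/scene0.png

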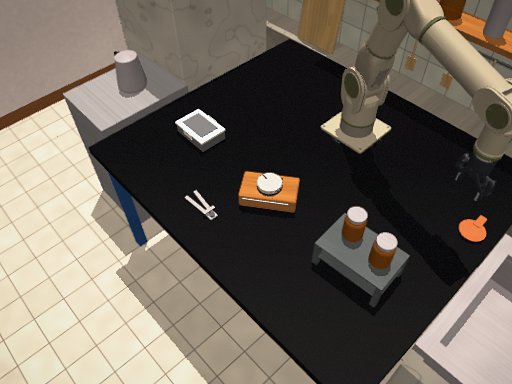

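View pics/top0.png

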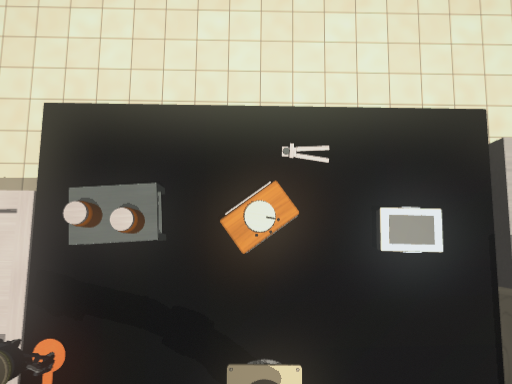

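The radio sits at about (260,216) in the top picture, with its pointer towards the pip near (278,219). The middle pip is near (270,232). The rack and jars are on the left at (115,215), and the lunch box is on the right at (411,230). I'll zoom in to measure.

```bash
cat > h.py <<'E'
import numpy as np, cv2
from workcell import *
def ray(n,uv,z):
    p=camera_params(n);E=p["extrinsics"];R=E[:3,:3];t=E[:3,3]
    a=cv2.undistortPoints(np.array([[uv]],float),p["mtx"],p["dist"])[0,0]
    d=R.T@np.array([a[0],a[1],1]);c=-R.T@t
    return c+d*(z-c[2])/d[2]
def proj(n,P):
    p=camera_params(n);E=p["extrinsics"]
    return cv2.projectPoints(np.array(P,float).reshape(-1,3),cv2.Rodrigues(E[:3,:3])[0],E[:3,3],p["mtx"],p["dist"])[0][:,0]
E
python3 - <<'E'
from h import *
im=cv2.imread("pics/top0.png")
c=im[170:265,210:310];cv2.imwrite("pics/zt.png",cv2.resize(c,None,fx=6,fy=6,interpolation=cv2.INTER_CUBIC))
for n,(x0,y0,x1,y1),s in(("top",(215,175,305,260),15),("scene",(245,165,295,200),15)):
    im=cv2.imread(f"pics/{n}0.png");g=im[y0:y1,x0:x1].astype(int)
    m=((g.min(2)>130)).astype(np.uint8)
    k,l,st,ce=cv2.connectedComponentsWithStats(m);i=1+st[1:,4].argmax()
    pts=cv2.findContours((l==i).astype(np.uint8),0,1)[0][0]
    h=cv2.convexHull(pts);e=cv2.fitEllipse(h);uv=(e[0][0]+x0,e[0][1]+y0)
    print(n,uv,e[1],st[i],ray(n,uv,.096))
E
```

```text
top (259.5005340576172, 215.57222366333008) (30.889116287231445, 31.401334762573242) [ 29  25  32  32 761] [0.56846652 0.02057941 0.096     ]
scene (269.1488437652588, 181.82653617858887) (18.59733772277832, 25.608570098876953) [ 12   8  25  19 375] [0.57114594 0.02281576 0.096     ]
```

View pics/zt.png

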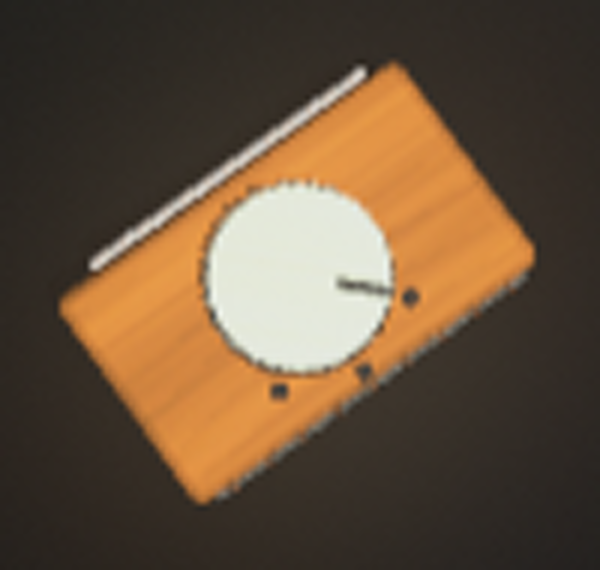

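The dial axis is at about (0.570, 0.0215), and the two cameras agree within 3 mm. I'll approach at a height that clears the rack and jars, then press with both fingertips evenly either side of the axis.

Request:
step_arm(
  commands=[50,0.1,-0.21,0.117,0,0,0,50,0.2,-0.42,0.117,0,0,0,50,0.3,-0.633,0.117,0,0,0,50,0.3,-0.633,0.117,0,0,0,50,0.3,-0.633,0.117,0,0,0,50,0.3,-0.633,0.117,0,0,0,50,0.3,-0.633,0.117,0,0,0,50,0.595,-0.943,0,0,0,0,50,0.595,-0.943,0,0,0,0,50,0.595,-0.943,0,0,0,0],
)

```text
clock: 1.35
position: [0.5186, 0.0753, 0.2517]
ee_rot: [0.173, 0.985, 0.0, 0.0]
ft_force: [0.3, 1.9, -0.4]
grip_width: 0.584
grasp_force: 0.0
```

Request:
step_arm(
  commands=[50,0.04,-0.045,-0.06,0,0,0,50,0.085,-0.09,-0.1,0,0,0,50,0.085,-0.09,-0.133,0,0,0,50,0.085,-0.09,-0.133,0,0,0,50,0.085,-0.09,-0.133,0,0,0,50,0.085,-0.09,-0.133,0,0,0,50,0.085,-0.09,-0.133,0,0,0,50,0.085,-0.09,-0.133,0,0,0,50,0.085,-0.09,-0.133,0,0,0,50,0.085,-0.09,-0.133,0,0,0],
)

```text
clock: 2.6
position: [0.5687, 0.0228, 0.1723]
ee_rot: [0.173, 0.985, 0.0, 0.0]
ft_force: [0.0, -0.1, 0.1]
grip_width: 0.587
grasp_force: 0.0
```

Run:
```python
from h import *
o=get_obs();print(o["clock"],o["position"],o["joint_pos"],o["ft_force"],o["torque"],o["grip_width"])
for n,(x0,y0,x1,y1),s in(("top",(200,155,320,260),5),("scene",(215,100,335,220),5)):
    im=camera(n)[:,:,::-1]
    for z in(.096,): 
        for q in proj(n,[[.570,.0215,z],o["position"]]): print(n,q)
    cv2.imwrite(f"pics/{n}1.png",cv2.resize(im[y0:y1,x0:x1],None,fx=s,fy=s,interpolation=cv2.INTER_CUBIC))
```

```text
2.6 [0.56867875 0.02276296 0.17230816] [-0.56040806  0.26503382  0.51902055  1.71612598 -0.14006744  1.19735334
  1.21784252] [ 0.04971151 -0.14716819  0.07214755] [-0.0030948  -0.0682396   0.02583013] 0.5867265528477208
top [259.20219725 215.06315309]
top [259.05832609 213.57946119]
scene [269.12361084 181.48008349]
scene [269.83885277 167.56685717]
```

View pics/scene1.png

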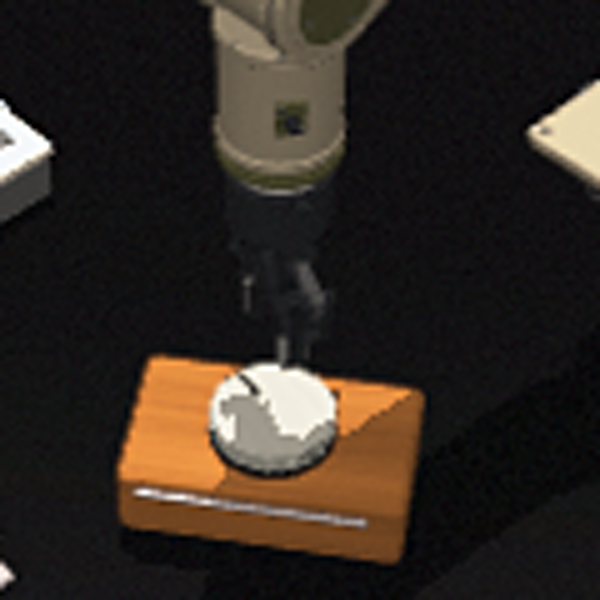

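The gripper is centred above the dial, and the pointer line at (245,382) in the crop is still in its notch. Next I descend to just above contact.

Request:
step_arm(
  commands=[50,0.002,-0.002,-0.03,0,0,0,50,0.002,-0.002,-0.06,0,0,0,50,0.002,-0.002,-0.08,0,0,0,50,0.002,-0.002,-0.095,0,0,0,50,0.002,-0.002,-0.105,0,0,0,50,0.002,-0.002,-0.11,0,0,0,50,0.002,-0.002,-0.114,0,0,0,50,0.002,-0.002,-0.114,0,0,0,50,0.002,-0.002,-0.114,0,0,0,50,0.002,-0.002,-0.114,0,0,0],
)

```text
clock: 3.95
position: [0.57, 0.0216, 0.1041]
ee_rot: [0.173, 0.985, 0.0, 0.0]
ft_force: [-0.6, 0.4, -0.5]
grip_width: 0.584
grasp_force: 0.0
```

Request:
step_arm(
  commands=[50,0,0,-0.001,0,0,0,50,0,0,-0.002,0,0,0,50,0,0,-0.003,0,0,0,50,0,0,-0.004,0,0,0,50,0,0,-0.005,0,0,0,50,0,0,-0.006,0,0,0,50,0,0,-0.007,0,0,0,50,0,0,-0.008,0,0,0,50,0,0,-0.008,0,0,0,50,0,0,-0.008,0,0,0],
)

```text
clock: 5.2
position: [0.5699, 0.0216, 0.0991]
ee_rot: [0.173, 0.985, 0.0, 0.0]
ft_force: [0.0, -0.2, 0.2]
grip_width: 0.58
grasp_force: 0.0
```

Request:
step_arm(
  commands=[50,0,0,-0.001,0,0,0,50,0,0,-0.002,0,0,0,50,0,0,-0.003,0,0,0,50,0,0,-0.004,0,0,0,50,0,0,-0.005,0,0,0,50,0,0,-0.006,0,0,0,50,0,0,-0.007,0,0,0,50,0,0,-0.007,0,0,0,50,0,0,-0.007,0,0,0,50,0,0,-0.007,0,0,0],
)

```text
clock: 6.45
position: [0.5699, 0.0216, 0.0949]
ee_rot: [0.173, 0.985, 0.0, 0.0]
ft_force: [-0.6, 0.0, 0.3]
grip_width: 0.587
grasp_force: 0.0
```

Request:
step_arm(
  commands=[50,0,0,-0.001,0,0,0,50,0,0,-0.002,0,0,0,50,0,0,-0.003,0,0,0,50,0,0,-0.004,0,0,0,50,0,0,-0.005,0,0,0,50,0,0,-0.006,0,0,0,50,0,0,-0.006,0,0,0,50,0,0,-0.006,0,0,0,50,0,0,-0.006,0,0,0,50,0,0,-0.006,0,0,0],
)

```text
clock: 7.7
position: [0.5699, 0.0216, 0.0917]
ee_rot: [0.173, 0.985, 0.0, 0.0]
ft_force: [-3.7, -0.4, 7.8]
grip_width: 0.585
grasp_force: 3.5
```

Contact at 7.8 N. I'll turn clockwise halfway with a touch more press, then check.

Request:
step_arm(
  commands=[50,0,0,-0.001,0,0,-0.01,50,0,0,-0.001,0,0,-0.025,50,0,0,-0.001,0,0,-0.04,50,0,0,-0.001,0,0,-0.055,50,0,0,-0.001,0,0,-0.07,50,0,0,-0.001,0,0,-0.085,50,0,0,-0.001,0,0,-0.1,50,0,0,-0.001,0,0,-0.115,50,0,0,-0.001,0,0,-0.13,50,0,0,-0.001,0,0,-0.13],
)

```text
clock: 8.95
position: [0.5704, 0.0209, 0.0914]
ee_rot: [0.37, 0.929, 0.0, 0.001]
ft_force: [-2.3, -1.9, 7.7]
grip_width: 0.583
grasp_force: 4.0
```

Run:
```python
from h import *
o=get_obs();print(o["clock"],o["position"],o["ft_force"],o["torque"])
for n,(x0,y0,x1,y1) in(("scene",(235,150,315,220)),):
    im=camera(n)[:,:,::-1]
    cv2.imwrite(f"pics/{n}2.png",cv2.resize(im[y0:y1,x0:x1],None,fx=7,fy=7,interpolation=cv2.INTER_CUBIC))
```

```text
8.95 [0.57037771 0.02092871 0.09140292] [-2.34278244 -1.91877281  7.70035881] [-0.48540088  0.45260937 -0.00273926]
```

View pics/scene2.png

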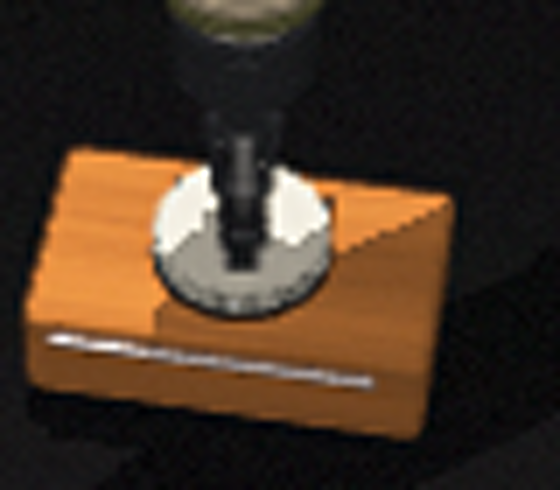

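The pointer has left its old place at crop (203,182), which is now white. The yaw moment is near zero, which fits the dial sitting on the hump. I'll complete the turn.

Request:
step_arm(
  commands=[50,0,0,0,0,0,-0.015,50,0,0,0,0,0,-0.03,50,0,0,0,0,0,-0.045,50,0,0,0,0,0,-0.06,50,0,0,0,0,0,-0.075,50,0,0,0,0,0,-0.09,50,0,0,0,0,0,-0.105,50,0,0,0,0,0,-0.12,50,0,0,0,0,0,-0.122,50,0,0,0,0,0,-0.122],
)

```text
clock: 10.25
position: [0.5705, 0.0203, 0.0915]
ee_rot: [0.54, 0.842, -0.0, 0.001]
ft_force: [-1.0, -3.6, 7.3]
grip_width: 0.586
grasp_force: 3.9
```

Request:
step_arm(
  commands=[50,0,0,0.003,0,0,0,50,0,0,0.006,0,0,0,50,0,0,0.012,0,0,0,50,0,0,0.03,0,0,0,50,0,0,0.06,0,0,0,50,0,0,0.1,0,0,0,50,-0.06,0,0.16,0,0,0,50,-0.14,0,0.22,0,0,0,50,-0.2,0,0.25,0,0,0,50,-0.2,0,0.25,0,0,0],
)

```text
clock: 11.5
position: [0.4494, 0.0217, 0.2434]
ee_rot: [0.539, 0.842, 0.003, 0.0]
ft_force: [0.3, 1.0, 0.2]
grip_width: 0.585
grasp_force: 0.0
```

Run:
```python
from h import *
o=get_obs();print(o["clock"],o["position"],o["ft_force"])
a=[]
for n,(x0,y0,x1,y1) in(("top",(210,170,310,265)),("scene",(225,140,325,235))):
    im=camera(n)[:,:,::-1]
    a.append(cv2.resize(im[y0:y1,x0:x1],(400,380),interpolation=cv2.INTER_CUBIC))
cv2.imwrite("pics/end.png",np.hstack(a))
```

```text
11.5 [0.44942159 0.0216688  0.24341455] [0.34488287 1.03625355 0.1549618 ]
```

View pics/end.png

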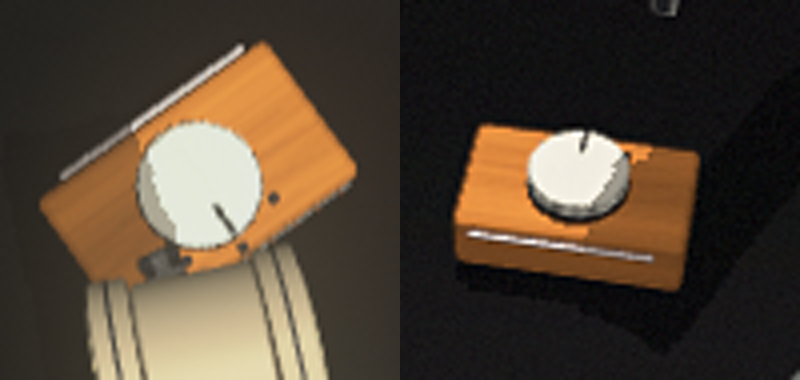

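In the left crop the pointer line (215,205)→(235,232) now points at the middle pip (242,247). The radio is where it was and the hand is clear, so I'm handing in.

```bash
python3 -c "
from workcell import *
print(hand_in())"
```

```text
the job is handed in; nothing more can be done
None
```

The dial was turned one click clockwise and its pointer is at the middle pip; the radio is still in place, the hand is clear, and the job is handed in (no verdict was returned).

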